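# Rake rusk chunks into an even layer

## Task

Take the small rake from its holder and rake the heap of six rusk chunks out over the tray's bed into a single even layer: two chunks in each third of the tray's length, none lying on another. Only the rake may touch the chunks, and gently: set the tines down lightly on the bed and keep them running on it in slow, steady draws, never pressing hard on tray or chunks. Then stand the rake back upright in its holder, leaving the other things where they are.

Things in the scene. Friction and masses are not known exactly. Their poses are not given: they have to be found in the camera images.
- rake: hand rake standing upright in its holder: steel head 48 mm wide (its x), 12 mm thick (its y), four tines; upright wooden grip. Origin at the centre of the tine tips, z up along the grip. Tines z 0 to 24 mm, bar to 35, neck to 55, grip z 55 to 113 mm, 26 mm wide in x, 20 mm thick in y (pinch across y). About 140 g.
- holder: fixed wooden holder block, 80 x 42 x 32 mm (foot 96 x 58 x 6 mm), with a pocket 60 mm (x) by 22 mm (y) open at the top, pocket floor 10 mm above its underside. Origin at the centre of its underside; the rake stands in the pocket with its x along the holder's x (either way round).
- tray: fixed aluminium tray, inside 160 (its x) by 270 mm (y), walls 42 mm high, 4 thick; origin under its centre. Thirds along its y: below -45 mm, -45 to 45, above 45. Inside, counted as part of it, a flat dark bed, its top 13 mm above the tray's underside, give or take 4 mm as it settles; it rides on soft feet and sinks 1 mm per 6 N.
- chunk0: loose hard rusk chunk, 26 to 29 mm square and 17 to 20 mm high, 15 g; origin at its centre. The six are alike and start as a heap, five with one on top.
- chunk1: loose hard rusk chunk, 26 to 29 mm square and 17 to 20 mm high, 15 g; origin at its centre. The six are alike and start as a heap, five with one on top.
- chunk2: loose hard rusk chunk, 26 to 29 mm square and 17 to 20 mm high, 15 g; origin at its centre. The six are alike and start as a heap, five with one on top.
- chunk3: loose hard rusk chunk, 26 to 29 mm square and 17 to 20 mm high, 15 g; origin at its centre. The six are alike and start as a heap, five with one on top.
- chunk4: loose hard rusk chunk, 26 to 29 mm square and 17 to 20 mm high, 15 g; origin at its centre. The six are alike and start as a heap, five with one on top.
- chunk5: loose hard rusk chunk, 26 to 29 mm square and 17 to 20 mm high, 15 g; origin at its centre. The six are alike and start as a heap, five with one on top.
- white_bowl: bystander: plain bowl, 125 mm wide, 55 mm high; origin under its centre
- cream_bowl: bystander: spotted bowl, 115 mm wide, 52 mm high; origin under its centre
- nozzle: bystander: steel icing nozzle standing up, 20 mm wide, 34 mm high; origin under its centre
Mind the look-alikes: they are no part of the job. Leave any green or turquoise look-alike of the chunk4 alone.

How it is judged:
By the outcome, as a careful person would: the job done as asked, in the order asked, and still so for the second after the job is handed in, with the robot touching nothing.
It also fails if it takes over 72 s, if anything falls off the work surface, if the arm or the gripper's body presses on something with over 40 N, if the wrist force passes 120 N, or if a joint passes its speed limit or range.

## Robot

A 6-joint arm with a two-finger parallel gripper is mounted at the origin on a cart in front of the work surface, level with it; the furniture and walls round the work are solid. World frame = base frame: x ahead of the robot, y to its left, z up, the work surface at z = 0. Lengths are in mm, angles in degrees, forces in N, time in s.
With the tool pointing down it reaches from about 300 to 850 mm from the base axis. Payload 4.2 kg.
Tool frame: the origin (TCP) lies midway between the tips of the shut fingers; the grasp point (between the pads) lies 19 mm behind it (env.grasp_offset is the distance from the TCP to the grasp point, in mm); z points along the fingers, y is the line along which they close (so a half turn about z gives the same grasp; the last joint's range is limited). The gripper opens to 91 mm and grips with 3 to 60 N. Pads are 32 mm wide; open, the fingers measure 118 mm over their backs; the gripper's body (76 mm by 178 mm) begins 60 mm behind the grasp point.
Start: joints at [69.099, 18.312, 89.639, -0, 72.044, -1.146], TCP at [194.358, 541.173, 213.976] pointing down, gripper open.
Joint ranges: [-177.97, 177.97], [-48.28, 115.42], [12.27, 149.76], [-77.06, 257.06], [2.81, 150.46], [-146.56, 146.56]. Speed limits (degrees/s): [147.25, 147.25, 180, 180, 180, 180].

## Interface

Orientations are given as [roll, pitch, yaw] about the fixed x, y, z axes, in that order (R = Rz(yaw) Ry(pitch) Rx(roll)).
In Python, from workcell import env, optics gives the robot as it stands. The module is installed in compiled form; this text tells all that it offers.
- The arm moves only by the tool send_rows, never from a script. Its argument "targets" is a list that holds one entry, the list of rows, each a list of 7 numbers: the turn, a rotation vector about the world's x, y, z scaled (see below), then the shift along the world's x, y, z scaled (see below), then the closure, from -1 (fully open) to 1 (shut). In form: [[[rx, ry, rz, x, y, z, gripper], ...]]. A call has 1 to 12 rows; each row shifts and turns the commanded pose from where the row before left it; what a row does not reach is not made up. The controller multiplies each number of a shift by 0.2 m and each number of a turn by pi/2 rad. A row lasts 1/10 s, in which the tool goes at most 50 mm and 8.59 degrees, less where a joint would pass 70% of its speed; a pose out of reach is approached as far as the arm can. A call with a number of a shift or a turn outside -1 to 1 is refused whole. A call with a gripper value outside its range is refused whole. The fingers move at their own pace and stop on an object; "grip_force" is the grip in N (left out, the last holds). Time passes only in rows, so rows that do not move let the fingers close. It gives the time, the measured TCP pose, the force, the opening and the grip force at its end, in the units of the state.
- env.state(): the state, without advancing time (a new reading comes with each control period).
- optics.grab_frame(name): name is "side" or "top"; returns (picture, depth): 420x560x3 uint8, red, green, blue; 420x560 float32, mm along the optical axis (not along the pixel's ray), 0 where there is no reading.
- optics.camera_info(name): a dict with "camera_matrix" (3x3 intrinsics, pixels), "R" (3x3) and "t" (3): a world point X has camera coordinates R X + t. Camera axes: x right, y down, z forward; pixel columns grow to the right and rows downward; lengths in mm; the calibration is good to about 2 mm. A picture is of the moment at which its call begins. camera_info takes no time and is no camera call.
- env.job_done(): hands the job in; it is judged then, once.
Trained networks look in the newest picture that a camera, given by its name, has taken for a name from the list of things; names that differ only in an ending like _2 or _b are one class to them, and where a whole thing is asked for, a point or a joint stands for the part that bears it (a point fixed in the world has none). Each returns a list of dicts, best first, with "conf" (0 to 1); they miss things now and then, are a little off and sometimes report something else, mostly with a low value. They report only what shows in the picture. A call takes as long as a camera call. They do not tell look-alikes from the thing itself.
- optics.silhouettes(camera, name): "mask" (420x560 bool, what is visible of it) and "at" ([column, row] in pixels, amid what is visible of it).
- optics.place_of(camera, name): "at" ([column, row] in pixels: a listed point, or the origin of a listed thing).
The state is a dict: "time_s": time; "qpos": joint angles; "qvel": joint speeds; "effort": joint torques, N m; "ee_pos": TCP position; "ee_rot": TCP orientation; "force": force on the tool from outside, world axes, zero at the start; "torque": the same for the moment, N m; "gripper_width": finger opening in mm; "gripper_force": force on a finger pad.
Only numpy, scipy, OpenCV 4.12 (cv2) and the standard library are available. Lean on these libraries where they do the work, as an engineer would, in place of code of your own. Each camera call takes 0.05 s, during which the arm holds its last target. There are 200 camera calls.

## Working session

There is one attempt and no reset: what is moved stays moved. The work goes in short steps, Python scripts to look and compute and a tool call to move; the robot and the scene stay as the last step left them, time stands still between calls to the robot, and variables do not carry over. Pictures are saved under pics/ and viewed, at most 10 in all, crops included, and the job is handed in when it is done.

Besides the shell and the picture viewer there is one more tool, called after ">>>" in YAML: its name, and indented under it one key for each argument. send_rows: Moves the arm, as the interface text tells. Its arguments: {"type":"object","properties":{"targets":{"type":"array"},"grip_force":{"type":"number"}},"required":["targets"]}

```bash
mkdir -p pics
cat > h.py <<'E'
import numpy as np, cv2
from workcell import env, optics
def grab(n):
    p,d=optics.grab_frame(n); return p,d
def world(n,uv,d):
    c=optics.camera_info(n);K=np.array(c["camera_matrix"]);R=np.array(c["R"]);t=np.array(c["t"])
    uv=np.atleast_2d(uv).astype(float); d=np.atleast_1d(d)
    r=np.linalg.solve(K,np.c_[uv,np.ones(len(uv))].T)*d
    return (R.T@(r-t[:,None])).T
def cloud(n,d):
    v,u=np.mgrid[0:d.shape[0],0:d.shape[1]]
    return world(n,np.c_[u.ravel(),v.ravel()],d.ravel()).reshape(d.shape+(3,))
def save(p,f): cv2.imwrite(f,p[...,::-1])
E
python3 - <<'E'
from h import *
s=env.state();print(s)
for n in("top","side"):
    p,d=grab(n);save(p,f"pics/{n}0.png")
    c=optics.camera_info(n);print(n,np.round(c["R"],3).tolist(),np.round(c["t"]),np.round(c["camera_matrix"]).tolist())
    W=cloud(n,d)
    for k in("rake","holder","tray","chunk0"):
        for m in optics.silhouettes(n,k)[:7]:
            w=W[m["mask"]&(d>0)]
            if len(w): print(n,k,round(m["conf"],2),m["at"],np.round(np.median(w,0)),np.round(np.percentile(w,2,axis=0)),np.round(np.percentile(w,98,axis=0)))
E
```

```text
{'time_s': 0.0, 'qpos': array([ 6.90973686e+01,  1.83512220e+01,  8.97049199e+01,  5.32715532e-04,
        7.20443138e+01, -1.14641129e+00]), 'qvel': array([ 0.04118361, -0.00028817,  0.11600368, -0.08436967,  0.02759543,
        0.00969728]), 'effort': array([-9.52630580e-04, -4.12462556e+01, -2.31972277e+01,  7.27437995e-02,
        4.57263901e-02, -1.17679328e-04]), 'ee_pos': array([194.18468399, 540.69033945, 213.13455637]), 'ee_rot': array([-1.79899575e+02, -2.51622625e-03,  1.60243613e+02]), 'force': array([ 0.6587788 , -0.22392941, -0.83504114]), 'torque': array([ 0.03869067, -0.04938681, -0.04694075]), 'gripper_force': 0.0, 'gripper_width': 91.11414811455924}
top [[-0.017, -1.0, -0.006], [-0.989, 0.018, -0.144], [0.144, 0.004, -0.99]] [-106.  598.  974.] [[418.0, 0.0, 280.0], [0.0, 418.0, 209.0], [0.0, 0.0, 1.0]]
top rake 0.59 [380.8, 235.4] [ 524. -349.   92.] [ 506. -363.   11.] [ 548. -341.  126.]
top rake 0.38 [264.7, 232.5] [527. -78.  31.] [514. -87.  27.] [538. -65.  35.]
top holder 0.74 [374.1, 237.3] [ 517. -342.   17.] [ 479. -379.    2.] [ 574. -315.   36.]
top tra
[... 1077 characters left out ...]
19.  51.  47.]
side tray 0.51 [342.7, 247.6] [ 704. -273.   24.] [ 699. -277.   11.] [ 712. -255.   36.]
side chunk0 0.65 [302.5, 200.4] [678.  54.  15.] [664.  42.   1.] [697.  83.  24.]
side chunk0 0.61 [268.1, 221.4] [554. -66.  30.] [543. -73.  16.] [569. -47.  35.]
side chunk0 0.58 [321.7, 231.0] [ 679. -150.   17.] [ 664. -162.    2.] [695. -97.  24.]
side chunk0 0.56 [261.1, 222.2] [525. -85.  28.] [512. -92.  15.] [540. -66.  35.]
side chunk0 0.51 [314.2, 215.0] [687. -47.  16.] [674. -59.   4.] [704. -30.  24.]
side chunk0 0.46 [282.6, 252.1] [ 526. -361.   82.] [ 509. -368.   32.] [ 544. -350.  125.]
side chunk0 0.41 [246.2, 220.5] [482. -53.  30.] [476. -66.  20.] [492. -39.  32.]
```

Run:
```python
from h import *
p=cv2.imread("pics/top0.png");q=cv2.imread("pics/side0.png")
a=cv2.resize(p[150:290,200:420],None,fx=3.6,fy=3.6,interpolation=cv2.INTER_CUBIC)
cv2.imwrite("pics/c0.png",a)
p,d=grab("top");W=cloud("top",d)
# tray rect: rim pixels
def rect(n,k):
    m=optics.silhouettes(n,k)[0]["mask"];return m
m=rect("top","tray")
w=W[m&(d>0)]; r=w[w[:,2]>36][:,:2].astype(np.float32)
print("tray rim",cv2.minAreaRect(r),len(r))
m=rect("top","holder"); w=W[m&(d>0)]
for lo,hi in((0,12),(24,40)):
    r=w[(w[:,2]>lo)&(w[:,2]<hi)][:,:2].astype(np.float32); print("holder",lo,cv2.minAreaRect(r),np.median(w[:,2]))
g=W.reshape(-1,3); s=(np.abs(g[:,0]-527)<45)&(np.abs(g[:,1]+350)<45)&(g[:,2]>100)
print("rake top",np.round(g[s].mean(0),1),cv2.minAreaRect(g[s][:,:2].astype(np.float32)),g[s][:,2].max(),s.sum())
```

```text
tray rim ((707.8777465820312, -266.1060791015625), (1.730392575263977, 7.275085926055908), 44.3392219543457) 3
holder 0 ((526.5346069335938, -352.2743835449219), (57.979366302490234, 97.3377685546875), 69.58372497558594) 20.59808421255594
holder 24 ((525.6265258789062, -352.20233154296875), (42.472389221191406, 79.9422378540039), 70.2686996459961) 20.59808421255594
rake top [ 527.3 -351.1  120.3] ((527.7345581054688, -352.88446044921875), (19.32343864440918, 25.80208396911621), 70.60533142089844) 128.68800490619557 124
```

View pics/c0.png

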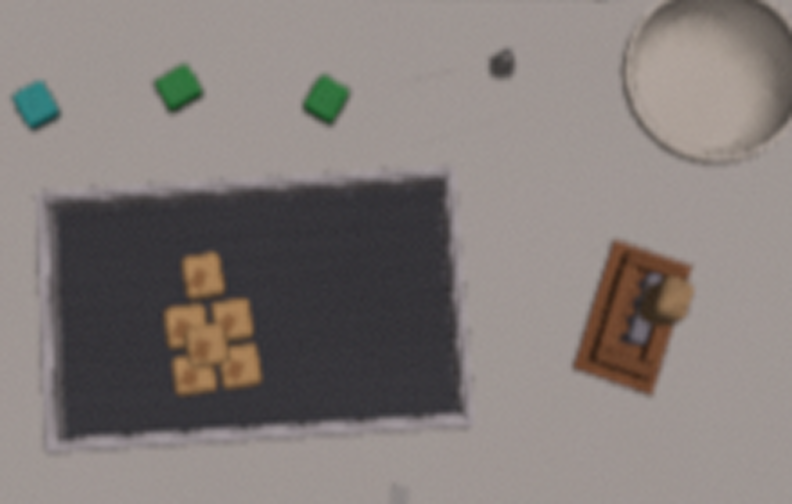

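View pics/side0.png

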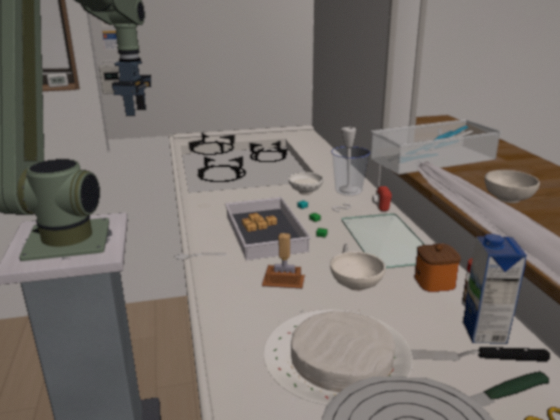

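>>> send_rows:
  targets:
    - [[0, 0, 0, 0.0694, -0.186, 0, -1], [0, 0, 0, 0.0694, -0.186, 0, -1], [0, 0, 0, 0.0694, -0.186, 0, -1], [0, 0, 0, 0.0694, -0.186, 0, -1], [0, 0, 0, 0.0694, -0.186, 0, -1], [0, 0, 0, 0.0694, -0.186, 0, -1], [0, 0, 0, 0.0694, -0.186, 0, -1], [0, 0, 0, 0.0694, -0.186, 0, -1], [0, 0, 0, 0.0694, -0.186, 0, -1], [0, 0, 0, 0.0694, -0.186, 0, -1], [0, 0, 0, 0.0694, -0.186, 0, -1], [0, 0, 0, 0.0694, -0.186, 0, -1]]

```text
time_s: 1.85
ee_pos: [361.3, 93.3, 214.3]
ee_rot: [180.0, 0.1, 160.3]
force: [1.5, 0.6, -0.2]
gripper_width: 91.6
gripper_force: 0.0
```

>>> send_rows:
  targets:
    - [[0, 0, 0, 0.0694, -0.186, 0, -1], [0, 0, 0, 0.0694, -0.186, 0, -1], [0, 0, 0, 0.0694, -0.186, 0, -1], [0, 0, 0, 0.0694, -0.186, 0, -1], [0, 0, 0, 0.0694, -0.186, 0, -1], [0, 0, 0, 0.0694, -0.186, 0, -1], [0, 0, 0, 0.0694, -0.186, 0, -1], [0, 0, 0, 0.0694, -0.186, 0, -1], [0, 0, 0, 0.0694, -0.186, 0, -1], [0, 0, 0, 0.0694, -0.186, 0, -1], [0, 0, 0, 0.0694, -0.186, 0, -1], [0, 0, 0, 0.0694, -0.186, 0, -1]]

```text
time_s: 3.05
ee_pos: [527.8, -353.2, 213.9]
ee_rot: [180.0, 0.0, 160.2]
force: [0.2, -0.4, -1.3]
gripper_width: 91.0
gripper_force: 0.0
```

```bash
cat >> h.py <<'E'
def plane(n,uv,z):
    C=world(n,uv,np.zeros(len(np.atleast_2d(uv)))); P=world(n,uv,np.ones(len(np.atleast_2d(uv))))
    D=P-C; return C+D*((z-C[:,2])/D[:,2])[:,None]
E
python3 - <<'E'
from h import *
p=cv2.imread("pics/top0.png")[...,::-1]
# dark bed mask: from the start picture
g=p.astype(int); m=((g.max(2)<75)|((g[...,0]-g[...,2]>50)))
m=m.astype(np.uint8); m[:, :200]=0; m[:,345:]=0; m[:150]=0; m[285:]=0
n,l,st,_=cv2.connectedComponentsWithStats(m); i=1+st[1:,4].argmax(); print(st[i])
v,u=np.where(l==i)
for z in(13,42): 
    w=plane("top",np.c_[u,v],z)[:,:2].astype(np.float32); print(z,cv2.minAreaRect(w))
p2,d=grab("top")
m=optics.silhouettes("top","tray")[0]["mask"]; v,u=np.where(m); w=plane("top",np.c_[u,v],42)[:,:2].astype(np.float32); print("rim",cv2.minAreaRect(w))
W=cloud("top",d); w=W[m&(d>0)]
bed=w[(w[:,2]<22)&(np.abs(w[:,0]-540)<50)&(w[:,1]<-110)&(w[:,1]>-210)]; print("bed z",np.median(bed[:,2]),bed[:,2].std())
s=W.reshape(-1,3); tb=s[(np.abs(s[:,0]-440)<20)&(np.abs(s[:,1]+100)<60)]; tb=tb if len(tb) else s; print("table z",np.median(tb[:,2]),len(tb))
for i in range(6):
    pass
for c in optics.silhouettes("top","chunk0"):
    k=c["mask"]&(d>0); w=W[k]; w=w[w[:,2]>np.median(w[:,2])-5]; print(round(c["conf"],2),np.round(w.mean(0),1),len(w))
print(env.state()["ee_pos"],env.state()["ee_rot"])
E
```

```text
[ 215  200  113   72 6838]
13 ((535.36865234375, -90.47315979003906), (161.7091064453125, 270.7005310058594), 2.530280113220215)
42 ((532.9598388671875, -91.30923461914062), (157.1846466064453, 263.126708984375), 2.530280351638794)
rim ((534.0430908203125, -90.88458251953125), (176.36627197265625, 288.30645751953125), 2.543342113494873)
bed z 12.646088112303183 1.8647775761017815
table z 1049.5018646393078 1742
0.7 [508.5 -58.7  47.5] 131
0.66 [494.2 -81.5  30.2] 89
0.61 [555.5 -56.8  32.2] 90
0.52 [528.8 -77.2  31.4] 75
0.47 [680.7  61.   21.3] 109
0.41 [488.2 -48.5  30.1] 96
0.41 [525.6 -41.9  30.2] 84
[ 527.63659773 -353.3621527   212.94616486] [ 1.7997851e+02 -5.0944622e-02  1.6010911e+02]
```

>>> send_rows:
  targets:
    - [[0, 0, 0, 0, 0, -0.084, -1], [0, 0, 0, 0, 0, -0.084, -1], [0, 0, 0, 0, 0, -0.084, -1], [0, 0, 0, 0, 0, -0.084, -1], [0, 0, 0, 0, 0, -0.084, -1], [0, 0, 0, 0, 0, -0.084, -1], [0, 0, 0, 0, 0, -0.084, -1], [0, 0, 0, 0, 0, -0.084, -1], [0, 0, 0, 0, 0, 0, 0], [0, 0, 0, 0, 0, 0, 1], [0, 0, 0, 0, 0, 0, 1]]
  grip_force: 30

```text
time_s: 4.3
ee_pos: [528.0, -351.6, 80.9]
ee_rot: [-180.0, 0.1, 160.3]
force: [-0.5, -0.6, -0.0]
gripper_width: 70.0
gripper_force: 0.0
```

>>> send_rows:
  targets:
    - [[0, 0, 0, 0, 0, 0, 1], [0, 0, 0, 0, 0, 0, 1], [0, 0, 0, 0, 0, 0, 1], [0, 0, 0, 0, 0, 0, 1]]

```text
time_s: 4.7
ee_pos: [527.5, -351.7, 79.8]
ee_rot: [180.0, 0.0, 160.2]
force: [-0.1, -0.7, 0.0]
gripper_width: 38.0
gripper_force: 0.0
```

>>> send_rows:
  targets:
    - [[0, 0, 0, 0, 0, 0, 1], [0, 0, 0, 0, 0, 0, 1], [0, 0, 0, 0, 0, 0, 1], [0, 0, 0, 0, 0, 0, 1], [0, 0, 0, 0, 0, 0, 1]]

```text
time_s: 5.2
ee_pos: [527.5, -351.7, 79.6]
ee_rot: [-180.0, 0.0, 160.2]
force: [-0.1, 0.1, -0.0]
gripper_width: 20.2
gripper_force: 30.0
```

>>> send_rows:
  targets:
    - [[0, 0, 0, 0, 0, 0.04, 1], [0, 0, 0, 0, 0, 0.08, 1], [0, 0, 0, 0, 0, 0.1, 1], [0, 0, 0, 0, 0, 0.1, 1], [0, 0, 0, 0, 0, 0.08, 1]]

```text
time_s: 5.7
ee_pos: [527.6, -351.7, 161.1]
ee_rot: [-180.0, 0.0, 160.2]
force: [0.2, -0.8, -1.5]
gripper_width: 19.8
gripper_force: 30.0
```

>>> send_rows:
  targets:
    - [[0, 0, -0.0625, 0, 0.147, 0, 1], [0, 0, -0.0625, 0, 0.147, 0, 1], [0, 0, -0.0625, 0, 0.147, 0, 1], [0, 0, -0.0625, 0, 0.147, 0, 1], [0, 0, -0.0625, 0, 0.147, 0, 1], [0, 0, -0.0625, 0, 0.147, 0, 1], [0, 0, -0.0625, 0, 0.147, 0, 1], [0, 0, -0.0625, 0, 0.147, 0, 1], [0, 0, -0.0625, 0, 0.147, 0, 1], [0, 0, -0.0625, 0, 0.147, 0, 1], [0, 0, -0.0625, 0, 0.147, 0, 1], [0, 0, -0.0625, 0, 0.147, 0, 1]]

```text
time_s: 6.9
ee_pos: [527.2, 2.4, 160.0]
ee_rot: [180.0, -0.0, 92.5]
force: [0.4, -0.2, -2.2]
gripper_width: 19.8
gripper_force: 30.0
```

```bash
cat >> h.py <<'E'
def totray(w):
    a=np.radians(2.5);d=np.atleast_2d(w)[:,:2]-[534.5,-90.7]
    return np.c_[d[:,0]*np.cos(a)+d[:,1]*np.sin(a),-d[:,0]*np.sin(a)+d[:,1]*np.cos(a)]
def chunks(n="top"):
    """tan pixels inside the tray -> tray xy + height"""
    p,d=grab(n);W=cloud(n,d);g=p.astype(int);k=(g[...,0]-g[...,2]>45)&(d>0)&(W[...,2]<60)
    out=[]
    for c in optics.silhouettes(n,"chunk0"):
        w=W[c["mask"]&(d>0)]
        if len(w)<15: continue
        w=w[w[:,2]>np.median(w[:,2])-5]; t=totray(w)
        if abs(np.median(t[:,0]))<82 and abs(np.median(t[:,1]))<137:
            r=cv2.minAreaRect(t.astype(np.float32)); out.append((round(c["conf"],2),np.round(r[0]).astype(int).tolist(),np.round(r[1]).astype(int).tolist(),round(r[2]),"z",round(float(np.median(w[:,2]))),len(w)))
    for o in out: print(*o)
    s=env.state();print("t",s["time_s"],"tcp",np.round(s["ee_pos"],1),"tray",np.round(totray(s["ee_pos"]),1),"yaw",round(s["ee_rot"][2],1),"F",np.round(s["force"],1))
    return p,d,W
E
python3 - <<'E'
from h import *
p,d,W=chunks()
x=cv2.resize(p[185:290,200:330],None,fx=6,fy=6*.95,interpolation=cv2.INTER_CUBIC);save(x,"pics/c1.png")
q,d2=grab("side");V=cloud("side",d2)
m=optics.silhouettes("side","rake")
for r in m[:2]:
    w=V[r["mask"]&(d2>0)];print(r["conf"],np.round(np.percentile(w,[2,50,98],axis=0)))
x=cv2.resize(q[150:290,180:360],None,fx=4,fy=4,interpolation=cv2.INTER_CUBIC);save(x,"pics/s1.png")
E
```

```text
0.62 [-6, 13] [28, 21] 34 z 31 89
0.54 [-39, 12] [22, 24] 87 z 30 86
0.48 [-43, 44] [27, 22] 87 z 29 95
0.46 [-24, 33] [28, 27] 5 z 48 129
t 7.0 tcp [527.2   4.1 159.9] tray [[-3.2 95.1]] yaw 92.9 F [ 0.9  0.1 -1.9]
0.54 [[521. -21.  98.]
 [528.  -7. 149.]
 [537.  20. 202.]]
```

View pics/s1.png

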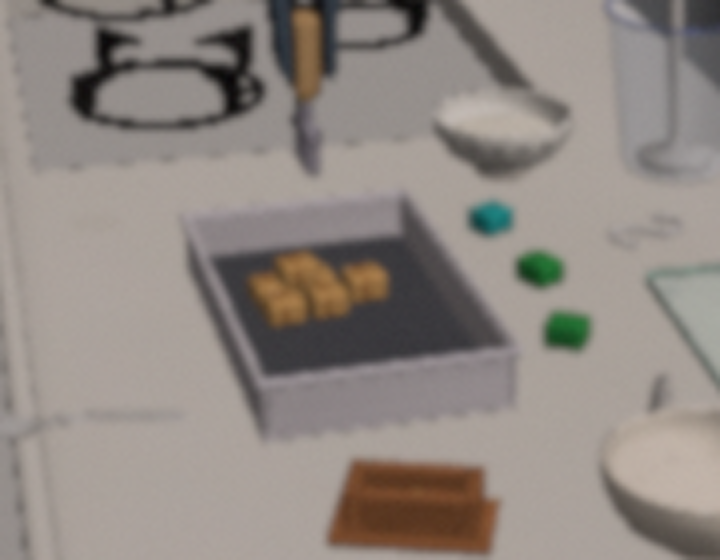

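>>> send_rows:
  targets:
    - [[0, 0, 0, 0, 0, -0.06, 1], [0, 0, 0, 0, 0, -0.06, 1], [0, 0, 0, 0, 0, -0.06, 1], [0, 0, 0, 0, 0, -0.06, 1], [0, 0, 0, 0, 0, -0.06, 1], [0, 0, 0, 0, 0, -0.05, 1], [0, 0, 0, 0, 0, -0.01, 1], [0, 0, 0, 0, 0, -0.005, 1], [0, 0, 0, 0, 0, -0.005, 1]]

```text
time_s: 8.0
ee_pos: [528.0, 1.2, 85.9]
ee_rot: [179.9, 0.0, 92.8]
force: [-0.2, -0.0, -0.9]
gripper_width: 19.7
gripper_force: 30.0
```

>>> send_rows:
  targets:
    - [[0, 0, 0, 0, 0, -0.005, 1], [0, 0, 0, 0, 0, 0, 1]]

```text
time_s: 8.2
ee_pos: [527.7, 1.2, 84.9]
ee_rot: [180.0, 0.0, 92.7]
force: [0.0, -0.3, -1.0]
gripper_width: 19.7
gripper_force: 30.0
```

>>> send_rows:
  targets:
    - [[0, 0, 0, 0, 0, -0.005, 1], [0, 0, 0, 0, 0, 0, 1]]

```text
time_s: 8.4
ee_pos: [527.5, 1.2, 83.7]
ee_rot: [180.0, 0.0, 92.7]
force: [-1.3, -0.8, -1.3]
gripper_width: 19.8
gripper_force: 30.0
```

>>> send_rows:
  targets:
    - [[0, 0, 0, 0, 0, -0.005, 1], [0, 0, 0, 0, 0, 0, 1]]

```text
time_s: 8.6
ee_pos: [527.4, 1.2, 82.5]
ee_rot: [-180.0, -0.0, 92.7]
force: [-0.3, -0.8, -1.2]
gripper_width: 20.0
gripper_force: 30.0
```

>>> send_rows:
  targets:
    - [[0, 0, 0, 0, 0, -0.004, 1], [0, 0, 0, 0, 0, 0, 1]]

```text
time_s: 8.8
ee_pos: [527.4, 1.1, 81.7]
ee_rot: [-180.0, -0.0, 92.7]
force: [-0.0, -1.1, -2.0]
gripper_width: 19.8
gripper_force: 30.0
```

>>> send_rows:
  targets:
    - [[0, 0, 0, 0, 0, -0.003, 1], [0, 0, 0, 0, 0, 0, 1]]

```text
time_s: 9.0
ee_pos: [527.4, 1.1, 81.1]
ee_rot: [-180.0, 0.0, 92.7]
force: [-0.3, -0.3, -1.6]
gripper_width: 19.6
gripper_force: 30.0
```

>>> send_rows:
  targets:
    - [[0, 0, 0, 0, 0, -0.004, 1], [0, 0, 0, 0, 0, 0, 1]]

```text
time_s: 9.2
ee_pos: [527.6, 1.2, 80.5]
ee_rot: [180.0, 0.0, 92.7]
force: [-0.4, 0.0, 0.0]
gripper_width: 19.7
gripper_force: 30.0
```

>>> send_rows:
  targets:
    - [[0, 0, 0, 0, 0, -0.003, 1], [0, 0, 0, 0, 0, 0, 1]]

```text
time_s: 9.4
ee_pos: [527.5, 1.2, 80.1]
ee_rot: [180.0, 0.0, 92.7]
force: [-1.4, 0.9, 3.1]
gripper_width: 19.5
gripper_force: 30.0
```

>>> send_rows:
  targets:
    - [[0, 0, 0, 0, -0.01, 0.001, 1], [0, 0, 0, 0.001, -0.02, 0, 1], [0, 0, 0, 0.001, -0.025, 0, 1], [0, 0, 0, 0.001, -0.025, 0, 1], [0, 0, 0, 0.001, -0.025, 0, 1], [0, 0, 0, 0.001, -0.025, 0, 1], [0, 0, 0, 0.001, -0.025, 0, 1], [0, 0, 0, 0.001, -0.025, 0, 1], [0, 0, 0, 0.001, -0.025, 0, 1], [0, 0, 0, 0.001, -0.025, 0, 1], [0, 0, 0, 0.001, -0.025, 0, 1], [0, 0, 0, 0.001, -0.025, 0, 1]]

```text
time_s: 10.6
ee_pos: [529.7, -55.2, 80.0]
ee_rot: [180.0, -0.0, 92.7]
force: [1.1, 2.0, 3.3]
gripper_width: 19.6
gripper_force: 30.0
```

Run:
```python
from h import *
chunks();chunks("side")
q=optics.grab_frame("side")[0]
x=cv2.resize(q[180:270,210:330],None,fx=6,fy=6,interpolation=cv2.INTER_CUBIC);save(x,"pics/s2.png")
```

```text
0.5 [-31, -12] [10, 29] 86 z 47 43
t 10.7 tcp [529.7 -55.8  80. ] tray [[-3.2 35. ]] yaw 92.7 F [-0.3  0.8  4.3]
0.55 [22, 29] [31, 27] 20 z 30 64
0.47 [-18, -32] [23, 28] 8 z 30 58
0.27 [1, 29] [27, 17] 76 z 105 119
t 10.8 tcp [529.7 -55.7  80. ] tray [[-3.2 35.2]] yaw 92.8 F [-0.8 -0.8  3.6]
```

View pics/s2.png

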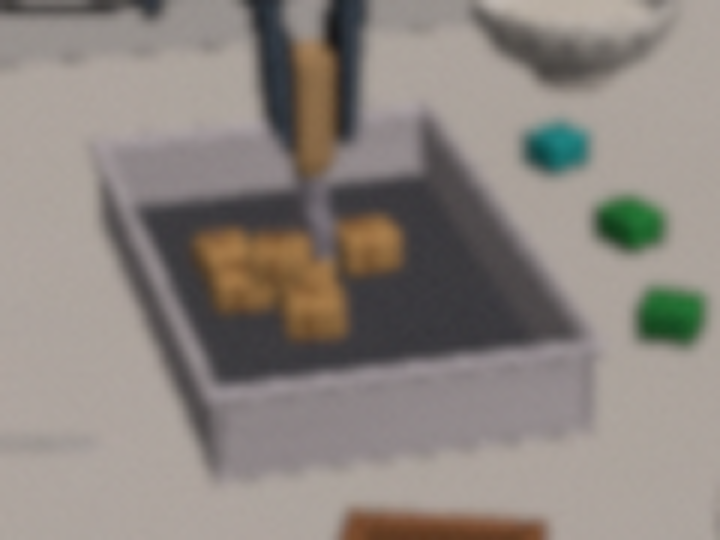

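>>> send_rows:
  targets:
    - [[0, 0, 0, 0.001, -0.02, 0.0015, 1], [0, 0, 0, 0.001, -0.025, 0, 1], [0, 0, 0, 0.001, -0.025, 0, 1], [0, 0, 0, 0.001, -0.025, 0, 1], [0, 0, 0, 0.001, -0.025, 0, 1], [0, 0, 0, 0.001, -0.025, 0, 1]]

```text
time_s: 11.45
ee_pos: [530.8, -84.3, 80.2]
ee_rot: [-180.0, -0.0, 92.7]
force: [0.4, 2.0, 2.7]
gripper_width: 19.9
gripper_force: 30.0
```

Run:
```python
from h import *
p,_,_=chunks();q,_,_=chunks("side")
x=cv2.resize(q[180:270,210:330],None,fx=4,fy=4,interpolation=cv2.INTER_CUBIC)
y=cv2.resize(p[190:285,205:335],None,fx=3,fy=3,interpolation=cv2.INTER_CUBIC)
o=np.zeros((360,880,3),np.uint8);o[:x.shape[0],:480]=x;o[:285,482:872]=y;save(cv2.resize(o,(790,323)),"pics/b3.png")
```

```text
t 11.55 tcp [530.9 -84.9  80.2] tray [[-3.4  5.9]] yaw 92.7 F [ 0.7 -0.6  1.9]
0.56 [-44, 37] [25, 41] 1 z 29 44
0.54 [-36, -33] [24, 30] 78 z 46 58
0.51 [20, 14] [66, 25] 76 z 31 51
0.49 [-27, -51] [34, 27] 54 z 30 80
0.46 [-53, -3] [43, 11] 78 z 30 26
t 11.65 tcp [530.9 -84.8  80.2] tray [[-3.4  6. ]] yaw 92.8 F [-0.9 -1.1  1.6]
```

View pics/b3.png

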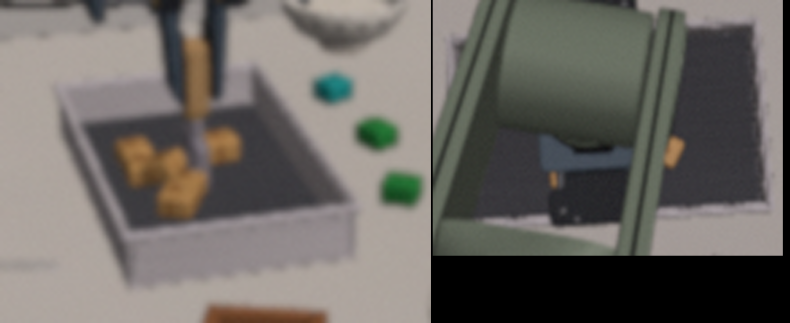

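>>> send_rows:
  targets:
    - [[0, 0, 0, 0, 0.02, 0.0, 1], [0, 0, 0, 0, 0, 0.1, 1], [0, 0, 0, 0, 0, 0.12, 1], [0, 0, 0, 0, 0.1, 0.1, 1], [0, 0, 0, 0, 0.2, 0, 1], [0, 0, 0, 0, 0.24, 0, 1], [0, 0, 0, 0, 0.24, 0, 1], [0, 0, 0, 0, 0.2, 0, 1]]

```text
time_s: 12.45
ee_pos: [529.8, 118.7, 143.5]
ee_rot: [-179.9, -0.0, 92.8]
force: [1.6, -0.3, -1.9]
gripper_width: 19.7
gripper_force: 30.0
```

Run:
```python
from h import *
p,_,_=chunks();q,_,_=chunks("side")
x=cv2.resize(q[180:270,210:330],None,fx=4,fy=4,interpolation=cv2.INTER_CUBIC)
y=cv2.resize(p[190:285,205:335],None,fx=3,fy=3,interpolation=cv2.INTER_CUBIC)
o=np.zeros((360,880,3),np.uint8);o[:x.shape[0],:480]=x;o[:285,482:872]=y;save(cv2.resize(o,(790,323)),"pics/b4.png")
```

```text
0.62 [-18, -28] [30, 28] 60 z 30 132
0.59 [-42, 44] [27, 24] 87 z 29 114
0.49 [-42, 11] [24, 24] 87 z 30 114
t 12.55 tcp [530.  120.9 143.4] tray [[  4.7 211.6]] yaw 93.0 F [-0.4  0.1 -1.5]
0.6 [-18, -29] [36, 28] 57 z 31 47
0.54 [-45, 39] [22, 26] 2 z 30 30
t 12.65 tcp [530.  117.  143.5] tray [[  4.5 207.7]] yaw 92.9 F [-0.3 -0.5 -3. ]
```

View pics/b4.png

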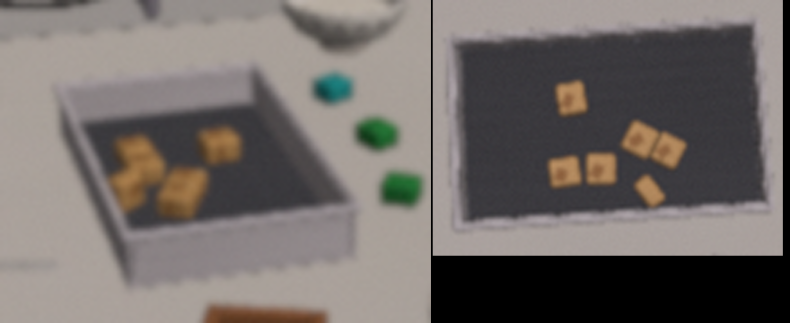

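```bash
cat >> h.py <<'E'
def tan():
    p,d=grab("top");g=p.astype(int);m=((g[...,0]-g[...,2]>40)).astype(np.uint8)
    v,u=np.where(m);t=totray(plane("top",np.c_[u,v],29.5));k=(abs(t[:,0])<85)&(abs(t[:,1])<138)
    im=np.zeros((900,600),np.uint8)
    # rectified mask, 3 px/mm
    M=np.zeros((700,420),np.uint8)
    big=np.zeros_like(m);big[v[k],u[k]]=1
    n,l,st,_=cv2.connectedComponentsWithStats(big)
    for i in range(1,n):
        if st[i,4]<25: continue
        v,u=np.where(l==i);t=totray(plane("top",np.c_[u,v],29.5)).astype(np.float32)
        r=cv2.minAreaRect(t);print("blob",np.round(r[0],1),np.round(r[1]),round(r[2]),"mean",np.round(t.mean(0),1),"x",np.round([t[:,0].min(),t[:,0].max()]),"y",np.round([t[:,1].min(),t[:,1].max()]))
    s=env.state();print("t",s["time_s"],"tcp",np.round(s["ee_pos"],1),"tray",np.round(totray(s["ee_pos"]),1),"yaw",round(s["ee_rot"][2],1),"F",np.round(s["force"],1))
def tow(tx,ty):
    a=np.radians(2.5);return [round(534.5+tx*np.cos(a)-ty*np.sin(a),1),round(-90.7+tx*np.sin(a)+ty*np.cos(a),1)]
E
sed -i '/im=np.zeros\|# rectified\|M=np.zeros/d' h.py
python3 - <<'E'
from h import *
tan()
E
```

```text
blob [23.6 33.9] [25. 30.] 87 mean [23.3 33.9] x [ 9. 38.] y [21. 46.]
blob [-23.8 -38.2] [55. 29.] 65 mean [-23.3 -38.1] x [-45.  -2.] y [-66. -10.]
blob [-42.7  10.6] [24. 27.] 87 mean [-41.8  10.6] x [-56. -29.] y [-2. 23.]
blob [-42.9  43.1] [26. 28.] 6 mean [-42.9  43.1] x [-56. -30.] y [30. 57.]
blob [-65.8 -31.9] [27. 17.] 41 mean [-65. -32.] x [-78. -51.] y [-44. -20.]
t 12.7 tcp [530.1 116.1 143.5] tray [[  4.6 206.8]] yaw 92.8 F [ 0.9 -0.5 -1.1]
```

>>> send_rows:
  targets:
    - [[0, 0, 0.0725, 0.002, -0.107, 0, 1], [0, 0, 0.0725, 0.002, -0.107, 0, 1], [0, 0, 0.0725, 0.002, -0.107, 0, 1], [0, 0, 0.0725, 0.002, -0.107, 0, 1], [0, 0, 0.0725, 0.002, -0.107, 0, 1], [0, 0, 0.0725, 0.002, -0.107, 0, 1], [0, 0, 0.0725, 0.002, -0.107, 0, 1], [0, 0, 0.0725, 0.002, -0.107, 0, 1], [0, 0, 0.0725, 0.002, -0.107, 0, 1], [0, 0, 0.0725, 0.002, -0.107, 0, 1], [0, 0, 0, 0, 0, 0, 1], [0, 0, 0, 0, 0, 0, 1]]

```text
time_s: 13.9
ee_pos: [534.2, -98.8, 144.0]
ee_rot: [180.0, -0.1, 157.7]
force: [-0.7, -0.1, -2.3]
gripper_width: 19.8
gripper_force: 30.0
```

Run:
```python
from h import *
q,d=grab("side");V=cloud("side",d);print(np.round([env.state()[k] for k in("ee_pos","ee_rot")],1),totray(env.state()["ee_pos"]))
for r in optics.silhouettes("side","rake")[:2]:
    w=V[r["mask"]&(d>0)];w=w[(w[:,2]>70)&(w[:,2]<112)];print(r["conf"],len(w),np.round(np.percentile(w,[2,50,98],axis=0)),"tray",totray(w).mean(0))
```

```text
[[ 5.343e+02 -9.820e+01  1.440e+02]
 [ 1.800e+02 -1.000e-01  1.578e+02]] [[-0.55355792 -7.43667663]]
0.65 176 [[ 512. -115.   78.]
 [ 534. -104.   99.]
 [ 555.  -92.  111.]] tray [ -1.32343614 -12.35094873]Traceback (most recent call last):
  File "<stdin>", line 4, in <module>
    return _quantile_unchecked(
        a, q, axis, out, overwrite_input, method, keepdims, weights)
    return _ureduce(a,
                    func=_quantile_ureduce_func,
    ...<5 lines>...
                    overwrite_input=overwrite_input,
                    method=method)
    r = func(a, **kwargs)
    result = _quantile(arr,
                       quantiles=q,
    ...<2 lines>...
                       out=out,
                       weights=wgt)
    slices_having_nans = np.isnan(arr[-1, ...])
                                  ~~~^^^^^^^^^
IndexError: index -1 is out of bounds for axis 0 with size 0
```

>>> send_rows:
  targets:
    - [[0, 0, 0, 0, 0, -0.06, 1], [0, 0, 0, 0, 0, -0.06, 1], [0, 0, 0, 0, 0, -0.06, 1], [0, 0, 0, 0, 0, -0.06, 1], [0, 0, 0, 0, 0, -0.05, 1], [0, 0, 0, 0, 0, -0.015, 1], [0, 0, 0, 0, 0, -0.005, 1], [0, 0, 0, 0, 0, -0.003, 1], [0, 0, 0, 0, 0, -0.001, 1], [0, 0, 0, 0, 0, 0, 1]]

```text
time_s: 15.0
ee_pos: [535.2, -97.9, 81.9]
ee_rot: [180.0, 0.1, 158.0]
force: [-0.7, 0.7, -1.6]
gripper_width: 19.9
gripper_force: 30.0
```

>>> send_rows:
  targets:
    - [[0, 0, 0, 0, 0, -0.005, 1], [0, 0, 0, 0, 0, 0, 1]]

```text
time_s: 15.2
ee_pos: [535.0, -97.9, 80.7]
ee_rot: [180.0, 0.0, 158.0]
force: [-0.8, 0.6, -0.1]
gripper_width: 19.7
gripper_force: 30.0
```

>>> send_rows:
  targets:
    - [[0, 0, 0, 0, 0, -0.002, 1], [0, 0, 0, 0, 0, 0, 1]]

```text
time_s: 15.4
ee_pos: [535.1, -97.9, 80.4]
ee_rot: [180.0, 0.0, 158.0]
force: [-0.7, -0.0, 1.1]
gripper_width: 20.0
gripper_force: 30.0
```

>>> send_rows:
  targets:
    - [[0, 0, 0, -0.005, -0.012, 0, 1], [0, 0, 0, -0.0095, -0.023, 0, 1], [0, 0, 0, -0.0095, -0.023, 0, 1], [0, 0, 0, -0.0095, -0.023, 0, 1], [0, 0, 0, -0.0095, -0.023, 0, 1], [0, 0, 0, -0.0095, -0.023, 0, 1], [0, 0, 0, -0.0095, -0.023, 0, 1], [0, 0, 0, -0.0095, -0.023, 0, 1], [0, 0, 0, -0.0095, -0.023, 0, 1], [0, 0, 0, -0.0095, -0.023, 0, 1], [0, 0, 0, -0.005, -0.012, 0, 1], [0, 0, 0, 0, 0, 0, 1]]

```text
time_s: 16.6
ee_pos: [515.5, -144.7, 80.1]
ee_rot: [-180.0, 0.0, 158.0]
force: [0.2, -0.6, 2.7]
gripper_width: 19.8
gripper_force: 30.0
```

Run:
```python
from h import *
q,_,_=chunks("side")
x=cv2.resize(q[180:270,210:330],None,fx=4,fy=4,interpolation=cv2.INTER_CUBIC);save(x,"pics/s5.png")
```

```text
0.55 [-31, -73] [13, 13] 61 z 31 15
0.42 [26, 26] [31, 21] 50 z 30 50
0.41 [-66, -37] [28, 15] 43 z 35 58
t 16.7 tcp [ 515.6 -144.6   80.1] tray [[-21.3 -53.1]] yaw 158.0 F [-0.2 -1.6  3.5]
```

View pics/s5.png

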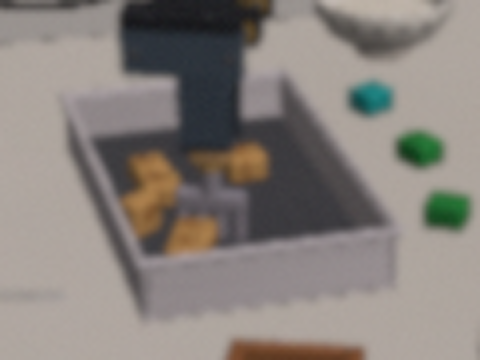

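>>> send_rows:
  targets:
    - [[0, 0, 0, 0.0095, 0.023, 0, 1], [0, 0, 0, 0, 0, 0.09, 1], [0, 0, 0, 0, 0, 0.1, 1], [0, 0, 0.0685, -0.019, 0.0475, 0.06, 1], [0, 0, 0.0685, -0.019, 0.0475, 0, 1], [0, 0, 0.0685, -0.0195, 0.0475, 0, 1], [0, 0, 0.0685, -0.02, 0.047, 0, 1], [0, 0, 0, 0, 0, 0, 1], [0, 0, 0, 0, 0, 0, 1], [0, 0, 0, 0, 0, 0, 1]]

```text
time_s: 17.7
ee_pos: [502.2, -101.7, 129.7]
ee_rot: [180.0, -0.0, -177.4]
force: [0.3, -0.1, -2.5]
gripper_width: 19.7
gripper_force: 30.0
```

Run:
```python
from h import *
chunks("side");tan()
```

```text
0.66 [-66, -34] [31, 21] 46 z 37 64
0.63 [21, 32] [28, 32] 10 z 32 70
0.56 [-42, -2] [24, 50] 3 z 31 41
0.48 [-32, -70] [27, 26] 50 z 31 38
0.4 [-46, 40] [28, 26] 63 z 30 36
0.4 [-49, -111] [61, 23] 85 z 32 46
t 17.8 tcp [ 502.3 -101.8  129.9] tray [[-32.7  -9.7]] yaw -177.4 F [ 0.8 -0.8 -1.6]
t 17.85 tcp [ 502.3 -101.8  129.9] tray [[-32.7  -9.7]] yaw -177.4 F [ 0.4 -0.2 -1.2]
```

>>> send_rows:
  targets:
    - [[0, 0, 0, 0.005, -0.014, -0.02, 1], [0, 0, 0, 0, 0, -0.05, 1], [0, 0, 0, 0, 0, -0.06, 1], [0, 0, 0, 0, 0, -0.06, 1], [0, 0, 0, 0, 0, -0.04, 1], [0, 0, 0, 0, 0, -0.01, 1], [0, 0, 0, 0, 0, 0, 1], [0, 0, 0, 0, 0, -0.004, 1], [0, 0, 0, 0, 0, 0, 1]]

```text
time_s: 18.75
ee_pos: [503.5, -104.4, 81.6]
ee_rot: [-180.0, 0.0, -177.3]
force: [0.1, -0.2, -2.3]
gripper_width: 19.8
gripper_force: 30.0
```

>>> send_rows:
  targets:
    - [[0, 0, 0, 0, 0, -0.002, 1], [0, 0, 0, 0, 0, 0, 1]]

```text
time_s: 18.95
ee_pos: [503.3, -104.3, 81.1]
ee_rot: [-180.0, 0.0, -177.3]
force: [0.1, -0.4, -2.1]
gripper_width: 20.2
gripper_force: 30.0
```

>>> send_rows:
  targets:
    - [[0, 0, 0, 0, 0, -0.003, 1], [0, 0, 0, 0, 0, 0, 1]]

```text
time_s: 19.15
ee_pos: [503.3, -104.4, 80.6]
ee_rot: [-180.0, 0.0, -177.3]
force: [-0.4, 0.3, 0.0]
gripper_width: 19.8
gripper_force: 30.0
```

>>> send_rows:
  targets:
    - [[0, 0, 0, 0, 0, -0.001, 1], [0, 0, 0, 0, 0, 0, 1]]

```text
time_s: 19.35
ee_pos: [503.4, -104.4, 80.4]
ee_rot: [-180.0, 0.0, -177.3]
force: [-0.3, 0.8, 1.5]
gripper_width: 19.9
gripper_force: 30.0
```

>>> send_rows:
  targets:
    - [[0, 0, 0, -0.0005, 0.012, 0, 1], [0, 0, 0, -0.001, 0.025, 0, 1], [0, 0, 0, -0.001, 0.025, 0, 1], [0, 0, 0, -0.001, 0.025, 0, 1], [0, 0, 0, -0.001, 0.025, 0, 1], [0, 0, 0, -0.001, 0.025, 0, 1], [0, 0, 0, -0.001, 0.025, 0, 1]]

```text
time_s: 20.05
ee_pos: [502.0, -71.5, 80.2]
ee_rot: [-180.0, 0.0, -177.3]
force: [-0.2, -1.7, 2.8]
gripper_width: 19.8
gripper_force: 30.0
```

Run:
```python
from h import *
q,_,_=chunks("side")
```

```text
0.49 [-69, -41] [47, 19] 39 z 37 56
t 20.15 tcp [501.9 -70.9  80.1] tray [[-31.7  21.2]] yaw -177.3 F [-0.3  0.8  2.8]
```

>>> send_rows:
  targets:
    - [[0, 0, 0, -0.0005, 0.015, 0.0007, 1], [0, 0, 0, -0.0011, 0.025, 0, 1], [0, 0, 0, -0.0011, 0.025, 0, 1], [0, 0, 0, -0.0011, 0.025, 0, 1], [0, 0, 0, -0.0011, 0.025, 0, 1], [0, 0, 0, -0.0011, 0.025, 0, 1], [0, 0, 0, -0.0011, 0.025, 0, 1], [0, 0, 0, 0, 0.01, 0, 1]]

```text
time_s: 20.95
ee_pos: [500.3, -36.4, 80.2]
ee_rot: [180.0, -0.0, -177.3]
force: [0.8, -1.9, 2.7]
gripper_width: 20.0
gripper_force: 30.0
```

>>> send_rows:
  targets:
    - [[0, 0, 0, 0, -0.02, 0, 1], [0, 0, 0, 0, 0, 0.09, 1], [0, 0, 0, 0, 0, 0.12, 1], [0, 0, 0, 0, -0.05, 0.12, 1], [0, 0, 0, 0, -0.15, 0.07, 1], [0, 0, -0.061, 0.016, -0.2, 0, 1], [0, 0, -0.061, 0.025, -0.2, 0, 1], [0, 0, -0.061, 0.025, -0.2, 0, 1], [0, 0, -0.061, 0.025, -0.2, 0, 1], [0, 0, 0, 0.025, -0.2, 0, 1], [0, 0, 0, 0.025, -0.2, 0, 1]]

```text
time_s: 22.05
ee_pos: [527.8, -322.2, 158.9]
ee_rot: [179.9, -0.2, 160.7]
force: [1.2, -0.1, -1.7]
gripper_width: 19.9
gripper_force: 30.0
```

Run:
```python
from h import *
p,_,_=chunks();tan()
y=cv2.resize(p[190:285,205:420],None,fx=3.6,fy=3.6,interpolation=cv2.INTER_CUBIC);save(y,"pics/t6.png")
```

```text
0.6 [-46, -92] [27, 26] 61 z 31 110
0.58 [-42, 74] [24, 24] 88 z 30 110
0.58 [-41, 102] [27, 24] 87 z 29 105
0.56 [-35, -67] [26, 26] 65 z 30 112
0.45 [23, 35] [22, 25] 87 z 32 95
t 22.15 tcp [ 528.3 -325.6  158.6] tray [[ -16.5 -234.4]] yaw 160.4 F [ 1.1  0.3 -2.1]
blob [23.6 33.9] [25. 30.] 87 mean [23.2 33.9] x [ 9. 38.] y [21. 46.]
blob [-41.  -79.3] [54. 28.] 66 mean [-40.6 -79.4] x [-60. -19.] y [-107.  -53.]
blob [-42.8  88.5] [54. 27.] 87 mean [-42.7  87.6] x [-57. -29.] y [ 61. 115.]
blob [-65.1 -32.3] [28. 17.] 35 mean [-64.7 -32.1] x [-78. -51.] y [-44. -20.]
t 22.2 tcp [ 527.8 -322.8  158.5] tray [[ -16.8 -231.5]] yaw 160.5 F [-0.1  0.2 -2.1]
```

View pics/t6.png

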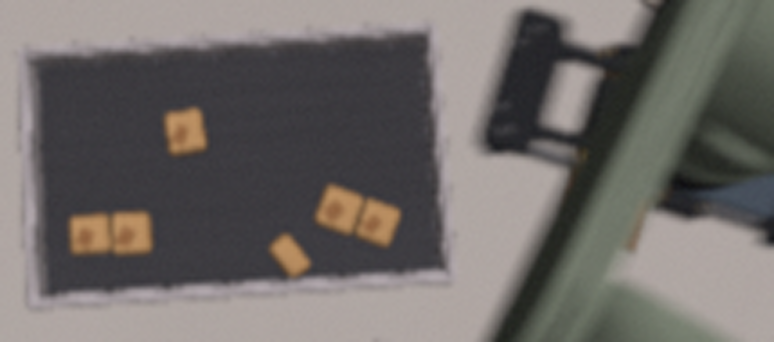

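>>> send_rows:
  targets:
    - [[0, 0, -0.003, 0, -0.08, 0, 1], [0, 0, 0, 0, -0.065, 0, 1], [0, 0, 0, 0, 0, 0, 1], [0, 0, 0, 0, 0, 0, 1], [0, 0, 0, 0, 0, 0, 1], [0, 0, 0, 0, 0, 0, 1]]

```text
time_s: 22.8
ee_pos: [528.7, -349.3, 160.3]
ee_rot: [180.0, -0.0, 160.5]
force: [0.4, -0.2, -1.6]
gripper_width: 20.0
gripper_force: 30.0
```

Run:
```python
from h import *
s=env.state();print(s["ee_pos"],s["ee_rot"])
q,d=grab("side");V=cloud("side",d)
W=V.reshape(-1,3);k=(np.abs(W[:,0]-527)<60)&(np.abs(W[:,1]+352)<60)
w=W[k&(W[:,2]>86)&(W[:,2]<112)];r=cv2.minAreaRect(w[:,:2].astype(np.float32));print("head",r,w.mean(0),np.percentile(W[k&(W[:,2]>60)][:,2],1))
for m in optics.silhouettes("side","holder")[:1]:
    w=V[m["mask"]&(d>0)];w=w[(w[:,2]>29)&(w[:,2]<38)];print("holder top",cv2.minAreaRect(w[:,:2].astype(np.float32)))
x=cv2.resize(q[215:295,240:330],None,fx=6,fy=6,interpolation=cv2.INTER_CUBIC);save(x,"pics/s7.png")
```

```text
[ 528.68578171 -349.29790547  160.34885757] [ 1.79983179e+02 -5.28023302e-03  1.60462401e+02]
head ((528.2381591796875, -352.1578369140625), (11.786784172058105, 43.877296447753906), 70.73125457763672) [ 529.19403967 -353.83369492  102.4769401 ] 106.76764814210463
holder top ((524.2099609375, -354.7568664550781), (46.060935974121094, 80.01298522949219), 71.42908477783203)
```

View pics/s7.png

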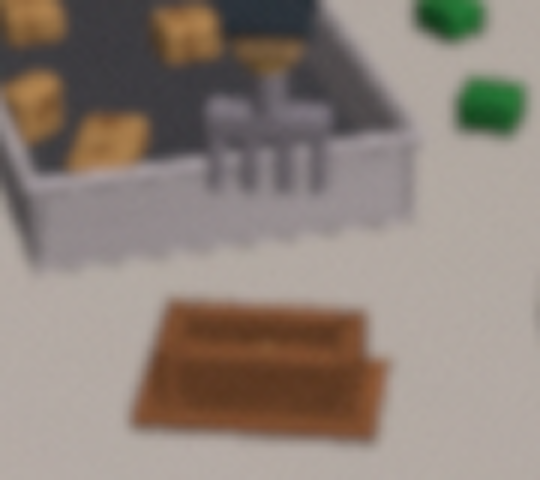

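>>> send_rows:
  targets:
    - [[0, 0, -0.003, -0.007, -0.013, 0, 1], [0, 0, 0, 0, 0, -0.06, 1], [0, 0, 0, 0, 0, -0.08, 1], [0, 0, 0, 0, 0, -0.08, 1], [0, 0, 0, 0, 0, -0.04, 1], [0, 0, 0, 0, 0, -0.03, 1], [0, 0, 0, 0, 0, -0.03, 1], [0, 0, 0, 0, 0, 0, 1]]

```text
time_s: 23.7
ee_pos: [527.0, -352.4, 95.6]
ee_rot: [180.0, -0.1, 160.2]
force: [0.5, -0.0, -1.8]
gripper_width: 19.9
gripper_force: 30.0
```

>>> send_rows:
  targets:
    - [[0, 0, 0, 0, 0, -0.03, 1], [0, 0, 0, 0, 0, -0.025, 1], [0, 0, 0, 0, 0, -0.015, 1], [0, 0, 0, 0, 0, 0, 1], [0, 0, 0, 0, 0, 0, 1]]

```text
time_s: 24.2
ee_pos: [527.3, -352.5, 82.2]
ee_rot: [180.0, 0.0, 160.2]
force: [-0.3, -0.7, -0.8]
gripper_width: 19.8
gripper_force: 30.0
```

>>> send_rows:
  targets:
    - [[0, 0, 0, 0, 0, -0.003, 1], [0, 0, 0, 0, 0, 0, 1]]

```text
time_s: 24.4
ee_pos: [527.3, -352.6, 81.8]
ee_rot: [180.0, 0.0, 160.2]
force: [0.6, -0.2, -1.9]
gripper_width: 20.0
gripper_force: 30.0
```

>>> send_rows:
  targets:
    - [[0, 0, 0, 0, 0, -0.006, 1], [0, 0, 0, 0, 0, 0, 1]]

```text
time_s: 24.6
ee_pos: [527.2, -352.5, 80.3]
ee_rot: [180.0, -0.0, 160.2]
force: [0.1, -0.2, -2.1]
gripper_width: 20.0
gripper_force: 30.0
```

>>> send_rows:
  targets:
    - [[0, 0, 0, 0, 0, -0.003, 1], [0, 0, 0, 0, 0, 0, 1]]

```text
time_s: 24.8
ee_pos: [527.2, -352.5, 79.7]
ee_rot: [180.0, -0.0, 160.2]
force: [-0.1, 0.4, -1.4]
gripper_width: 19.7
gripper_force: 30.0
```

>>> send_rows:
  targets:
    - [[0, 0, 0, 0, 0, -0.002, 1], [0, 0, 0, 0, 0, 0, 1]]

```text
time_s: 25.0
ee_pos: [527.3, -352.6, 79.6]
ee_rot: [180.0, 0.0, 160.2]
force: [-0.2, -0.6, -1.3]
gripper_width: 20.0
gripper_force: 30.0
```

>>> send_rows:
  targets:
    - [[0, 0, 0, 0, 0, -0.002, 1], [0, 0, 0, 0, 0, 0, 1]]

```text
time_s: 25.2
ee_pos: [527.3, -352.6, 79.5]
ee_rot: [180.0, 0.0, 160.2]
force: [-0.6, 0.7, 2.2]
gripper_width: 19.7
gripper_force: 30.0
```

>>> send_rows:
  targets:
    - [[0, 0, 0, 0, 0, -0.001, 1], [0, 0, 0, 0, 0, 0, 1]]

```text
time_s: 25.4
ee_pos: [527.3, -352.5, 79.5]
ee_rot: [-180.0, 0.0, 160.2]
force: [-2.4, 1.3, 5.3]
gripper_width: 20.1
gripper_force: 30.0
```

>>> send_rows:
  targets:
    - [[0, 0, 0, 0, 0, 0.001, 0.5], [0, 0, 0, 0, 0, 0, 0.4], [0, 0, 0, 0, 0, 0, 0.2], [0, 0, 0, 0, 0, 0, -0.2], [0, 0, 0, 0, 0, 0, -0.6], [0, 0, 0, 0, 0, 0, -1], [0, 0, 0, 0, 0, 0, -1], [0, 0, 0, 0, 0, 0, -1], [0, 0, 0, 0, 0, 0, -1], [0, 0, 0, 0, 0, 0, -1]]

```text
time_s: 26.4
ee_pos: [527.3, -352.6, 79.0]
ee_rot: [180.0, 0.0, 160.2]
force: [-0.7, -0.5, 0.2]
gripper_width: 88.3
gripper_force: 0.0
```

>>> send_rows:
  targets:
    - [[0, 0, 0, 0, 0, 0.04, -1], [0, 0, 0, 0, 0, 0.1, -1], [0, 0, 0, 0, 0, 0.15, -1], [0, 0, 0, 0, 0, 0.15, -1], [0, 0, 0, 0, 0, 0.15, -1], [0, 0, 0, 0, 0, 0.15, -1], [0, 0, 0, -0.1, 0.2, 0, -1], [0, 0, 0, -0.1, 0.2, 0, -1], [0, 0, 0, -0.1, 0.2, 0, -1], [0, 0, 0, -0.1, 0.2, 0, -1], [0, 0, 0, 0, 0, 0, -1], [0, 0, 0, 0, 0, 0, -1]]

```text
time_s: 27.6
ee_pos: [447.4, -192.2, 228.2]
ee_rot: [-180.0, 0.1, 160.2]
force: [0.3, -0.2, 0.3]
gripper_width: 91.5
gripper_force: 0.0
```

Run:
```python
from h import *
q,_,_=chunks("side")
x=cv2.resize(q[180:290,200:340],None,fx=5,fy=5,interpolation=cv2.INTER_CUBIC);save(x,"pics/s8.png")
```

```text
0.53 [-47, -95] [19, 17] 57 z 32 28
0.48 [22, 32] [29, 30] 82 z 31 67
0.39 [-75, -54] [67, 20] 59 z 36 59
t 27.7 tcp [ 448.1 -193.4  227.6] tray [[-90.8 -98.8]] yaw 160.1 F [-0.7  0.3 -0.1]
```

View pics/s8.png

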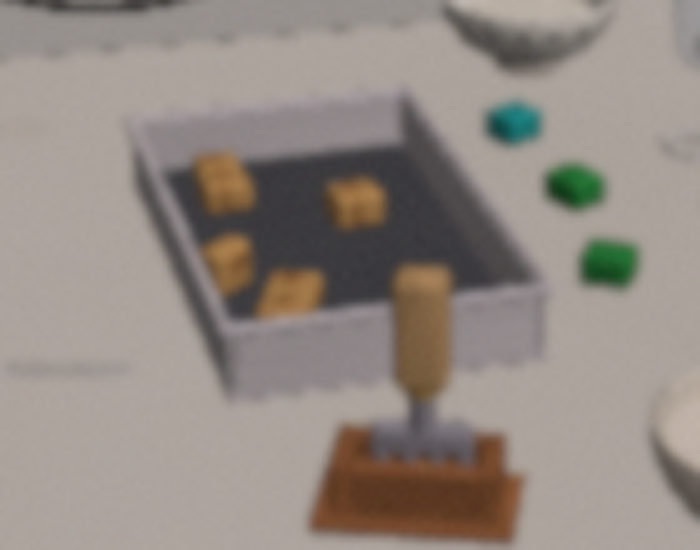

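The side view shows the rake upright in its holder at about (420,400). The chunks lie in pairs: upper third at (225,180), middle at (357,203) and (228,262), lower third at (290,292).

```bash
python3 -c "
from workcell import env
print(env.job_done())"
```

```text
the job is handed in; nothing more can be done
None
```

The job is handed in at about 28 s: by the cameras, two chunks lie in each third of the tray in a single layer (one middle-third chunk rests on its edge, about 9 mm taller than the rest), and the rake stands upright in its holder.

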